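# Lock the upper sample tin onto the lower one

## Task

Stack the loose steel tin on the lower tin that is fixed to its wooden foot: set it down over the neck with its bar grip crosswise to the lower tin's two side tabs, then turn it about a quarter turn clockwise (seen from above) to the stop, so that the bar lies in line with the tabs and the tins are locked together. The upper tin is full, so keep it upright, and leave the other things on the counter where they are.

Things in the scene. Friction and masses are not known exactly. Their poses are not given: they have to be found in the camera images.
- lower_tin: Lower tin, fixed: round steel, 84 mm across, on a square wooden foot (112 mm wide, 12 mm high). Origin at the centre of its underside on the counter, z up. Flat shoulder 60 mm up; from it rises a neck 46 mm across, tapering at the top (86 mm up). Two small tabs on its side along its +x and -x (out to 56 mm from the axis, 45 to 55 mm up) point the same way as the neck's lugs.
- neck_shoulder (a point): Centre of the lower tin's shoulder, 60 mm above the counter, where the upper tin's underside comes to rest; axes as the lower tin.
- neck_lugs (a point): On the lower tin's axis, 77 mm up, level with the top of its two bayonet lugs. They stick out of the neck along +x and -x, each 60 degrees wide, out to 32 mm radius, 7 mm thick (4 at the lead-in end; underside 10 mm above the shoulder). At the clockwise end of each a stop rib reaches down to the shoulder (31 to 41 degrees clockwise of the lug's middle). Axes as the lower tin.
- upper_tin: Loose upper tin, 0.3 to 0.65 kg, upright on the counter: round steel, 81 mm across, closed lid at 48 mm. Origin at the centre of its underside, z up. Seated on the neck it turns easily (polished, friction about 0.2): a sideways push of 1 to 3 N on one end of its bar, low down, turns it clockwise until the ribs stop it with the bar along the lower tin's x. Counterclockwise the ribs block it.
- grip_bar (a point): Middle of the upper tin's grip: a straight black bar on the lid along the tin's x axis, 86 mm long, 14 mm wide, centred on the tin, 48 to 72 mm above its underside. The point is 60 mm above the underside.
- skirt (a point): Centre of the upper tin's open underside: a skirt of 71 mm bore, 30 mm deep, with two inward lugs in line with the bar (+x and -x, 60 degrees wide, in to 26 mm radius, 7 mm thick). It goes over the neck with about 3 mm of play all round when the bar points 60 to 110 degrees (85 is best) counterclockwise from above of the lower tin's x, either way round.
- tape: Bystander: roll of brown parcel tape lying flat, 93 mm across, 48 mm high; origin at the centre of its underside.
- gift_box: Bystander: blue and white card box lying on its side, 150x52x46 mm, long side along its x; origin at the centre of its underside.
- notebook: Bystander: blue notebook lying flat, 150x104x14 mm, long side along its x; origin at the centre of its underside.
- scissors: Bystander: scissors with blue handles lying flat, 87x199x9 mm; origin at the centre of its underside.

How it is judged:
By the outcome, as a careful person would: the job done as asked, in the order asked, and still so for the second after the job is handed in, with the robot touching nothing.
It also fails if it takes over 61 s, if anything falls off the work surface, if the arm or the gripper's body presses on something with over 40 N, if the wrist force passes 120 N, or if a joint passes its speed limit or range.

## Robot

A 7-joint arm with a two-finger parallel gripper is mounted at the origin on a cart in front of the work surface, level with it; the furniture and walls round the work are solid. World frame = base frame: x ahead of the robot, y to its left, z up, the work surface at z = 0. Lengths are in m, angles in rad, forces in N, time in s.
With the tool pointing down it reaches from about 0.4 to 0.85 m from the base axis. Payload 4.5 kg.
Tool frame: the origin (TCP) lies midway between the tips of the shut fingers; the grasp point (between the pads) lies r.grip_point_offset behind it (r.grip_point_offset is the distance from the TCP to the grasp point, in m); z points along the fingers, y is the line along which they close (so a half turn about z gives the same grasp; the last joint's range is limited). The gripper opens to 88 mm and grips with 3 to 60 N. Pads are 18 mm wide; open, the fingers measure 123 mm over their backs; the gripper's body (75 mm by 187 mm) begins 45 mm behind the grasp point.
Start: joints at [-1.118, 0.689, -0.195, 1.565, 0.157, 0.902, -0.215], TCP at [0.254, 0.571, 0.239] pointing down, gripper open.
Joint ranges: [-3.01, 3.01], [-0.46, 2.08], [-1.47, 1.51], [0.13, 2.56], [-1, 4.14], [0.04, 2.09], [-2.66, 2.66]. Speed limits (rad/s): [2.57, 2.57, 3.14, 3.14, 3.14, 3.14, 3.14].

## Interface

Orientations are given as a unit quaternion [x, y, z, w].
In Python, from plant import r gives the robot as it stands.
- The arm moves only by the shell command python3 -m jog 'ROWS' [FORCE]. ROWS is JSON, a list of rows, each an object of numbers: "wx", "wy", "wz": the turn, a rotation vector about the world's x, y, z as a fraction of full scale; "dx", "dy", "dz": the shift along the world's x, y, z as a fraction of full scale; "hand": the closure, from 0 (fully open) to 1 (shut). In form: [{"wx": .., "wy": .., "wz": .., "dx": .., "dy": .., "dz": .., "hand": ..}, ...]. A call has 1 to 5 rows; each row shifts and turns the commanded pose from where the row before left it; what a row does not reach is not made up. Full scale, the value 1, is 0.25 m for a shift and 2 rad for a turn. A row lasts 1/12 s, in which the tool goes at most 41.7 mm and 7.16 degrees, less where a joint would pass 70% of its speed; a pose out of reach is approached as far as the arm can. A call with a number of a shift or a turn outside -1 to 1 is refused whole. A call with a gripper value outside its range is refused whole. The fingers move at their own pace and stop on an object; FORCE is the grip in N (left out, the last holds). Time passes only in rows, so rows that do not move let the fingers close. It gives the time, the measured TCP pose, the force, the opening and the grip force at its end, in the units of the state.
- r.get_state(): the state, without advancing time (a new reading comes with each control period).
- r.snapshot(name): name is "scene" or "top" or "wrist"; returns the picture (420x560x3 uint8, red, green, blue); there is no depth.
- r.camera_info(name): a dict with "mtx" (3x3 intrinsics, pixels), "k1" (the pictures are not rectified: a ray, as slopes to the right and down, at radius r is drawn at 1 + k1 r^2 times it, then the intrinsics apply), "R" (3x3) and "t" (3): a world point X has camera coordinates R X + t. Camera axes: x right, y down, z forward; pixel columns grow to the right and rows downward; lengths in m; the calibration is good to about 2 mm. A picture is of the moment at which its call begins: read the wrist's pose just before it. camera_info takes no time and is no camera call; for the wrist camera it gives the pose at the moment of the call.
- r.finish_job(): hands the job in; it is judged then, once.
Trained networks look in the newest picture that a camera, given by its name, has taken for a name from the list of things; names that differ only in an ending like _2 or _b are one class to them, and where a whole thing is asked for, a point or a joint stands for the part that bears it (a point fixed in the world has none). Each returns a list of dicts, best first, with "p" (0 to 1); they miss things now and then, are a little off and sometimes report something else, mostly with a low value. They report only what shows in the picture. A call takes as long as a camera call.
- r.search_frame(camera, query): "bbox" ([left, top, right, bottom] in pixels, round what is visible of it).
- r.masks_of(camera, query): "region" (420x560 bool, what is visible of it) and "bbox" ([left, top, right, bottom] in pixels, round what is visible of it).
The state is a dict: "clock": time; "q": joint angles; "qd": joint speeds; "joint_torque": joint torques, N m; "tool_pos": TCP position; "eef_rot": TCP orientation; "contact_force": force on the tool from outside, world axes, zero at the start; "moment": the same for the moment, N m; "opening": opening from 0.0 (shut) to 1.0 (fully open); "finger_force": force on a finger pad.
Only numpy, scipy, OpenCV 4.12 (cv2) and the standard library are available. Lean on these libraries where they do the work, as an engineer would, in place of code of your own. Each camera call takes 0.05 s, during which the arm holds its last target. There are 200 camera calls.

## Working session

There is one attempt and no reset: what is moved stays moved. The work goes in short steps, Python scripts to look and compute and a shell command to move; the robot and the scene stay as the last step left them, time stands still between calls to the robot, and variables do not carry over. Pictures are saved under pics/ and viewed, at most 12 in all, crops included, and the job is handed in when it is done.

```bash
mkdir -p pics; cat > h.py <<'E'
from plant import r
import numpy as np, cv2
def ray(cam,px):
    c=r.camera_info(cam);K=np.array(c["mtx"]);k=c["k1"]
    p=np.atleast_2d(np.array(px,float)).reshape(-1,1,2)
    u=cv2.undistortPoints(p,K,np.array([k,0,0,0.])).reshape(-1,2)
    R=np.array(c["R"]);t=np.array(c["t"])
    d=np.c_[u,np.ones(len(u))]@R
    return -R.T@t,d
def at_z(cam,px,z):
    o,d=ray(cam,px); return o+d*((z-o[2])/d[:,2])[:,None]
def proj(cam,X):
    c=r.camera_info(cam);R=np.array(c["R"])
    return cv2.projectPoints(np.atleast_2d(np.array(X,float)),cv2.Rodrigues(R)[0],np.array(c["t"],float),np.array(c["mtx"]),np.array([c["k1"],0,0,0.]))[0].reshape(-1,2)
def save(n,im): cv2.imwrite("pics/"+n+".png",im[:,:,::-1])
E
python3 - <<'E'
from h import *
s=r.get_state();print(s);print(r.grip_point_offset)
ims={}
for c in("scene","top"):
    im=r.snapshot(c);ims[c]=im;
    for q in("lower_tin","upper_tin","grip_bar","neck_lugs","tape","gift_box","notebook","scissors") if c=="top" else ("lower_tin","upper_tin"):
        print(c,q,[(np.round(d["bbox"]).tolist(),round(d["p"],2)) for d in r.search_frame(c,q)][:3])
    i=r.camera_info(c);print(np.round(-np.array(i["R"]).T@np.array(i["t"]),3),i["mtx"][0][0])
save("top",ims["top"]);save("scene",ims["scene"])
E
```

```text
{'clock': 0.0, 'q': array([-1.1181828 ,  0.68996105, -0.19453835,  1.56633065,  0.1572991 ,
        0.90253487, -0.21512061]), 'qd': array([-3.42884006e-04,  1.02559644e-03, -1.52931156e-03,  1.54518273e-04,
        9.47592477e-04, -1.05316225e-05, -1.54979555e-03]), 'joint_torque': array([ 6.73189006e-04, -5.27555788e+01, -1.26694523e+00, -1.53424412e+01,
       -5.26542915e-02,  6.62129445e-03,  1.77280622e-04]), 'tool_pos': array([0.25394925, 0.57038511, 0.23792855]), 'eef_rot': array([ 2.07840244e-01,  9.78162352e-01, -9.11048033e-04, -1.29856210e-04]), 'contact_force': array([-0.74615705, -0.336247  ,  0.09616926]), 'moment': array([ 0.01254515,  0.02132297, -0.04339078]), 'finger_force': 0.0, 'opening': 0.999019514180398}
0.0187
scene lower_tin [([284.0, 223.0, 336.0, 273.0], 0.93)]
scene upper_tin [([235.0, 195.0, 261.0, 227.0], 0.68)]
[-0.36  -0.611  0.577] 438.5609982116828
top lower_tin [([311.0, 216.0, 358.0, 268.0], 0.89)]
top upper_tin [([224.0, 201.0, 258.0, 230.0], 0.76)]
top grip_bar [([226.0, 200.0, 255.0, 232.0], 0.65)]
top neck_lugs [([313.0, 219.0, 358.0, 265.0], 0.65)]
top tape [([296.0, 146.0, 328.0, 181.0], 0.62)]
top gift_box [([129.0, 240.0, 186.0, 266.0], 0.78), ([311.0, 215.0, 358.0, 267.0], 0.55)]
top notebook [([223.0, 145.0, 278.0, 184.0], 0.94)]
top scissors [([384.0, 232.0, 454.0, 268.0], 0.79)]
[0.445 0.026 1.489] 534.1131807200717
```

```bash
python3 - <<'E'
import cv2
a=cv2.imread("pics/top.png")[120:320,100:480];cv2.imwrite("pics/topc.png",cv2.resize(a,(760,400),interpolation=3))
b=cv2.imread("pics/scene.png");cv2.imwrite("pics/scenec.png",cv2.resize(b,None,fx=1.4,fy=1.4))
E
```

```text
(no output)
```

View pics/topc.png

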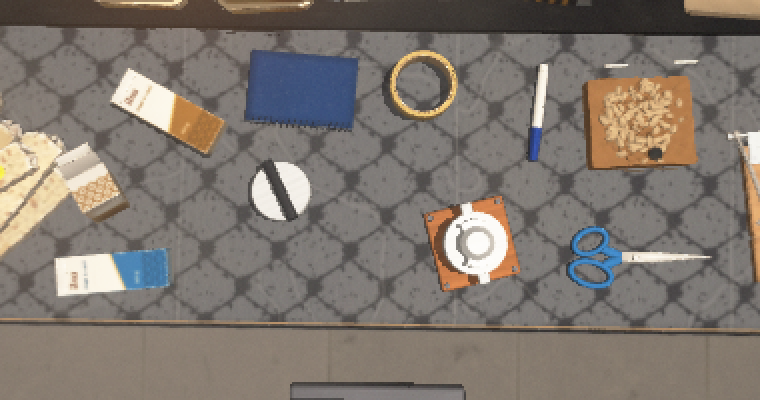

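View pics/scenec.png

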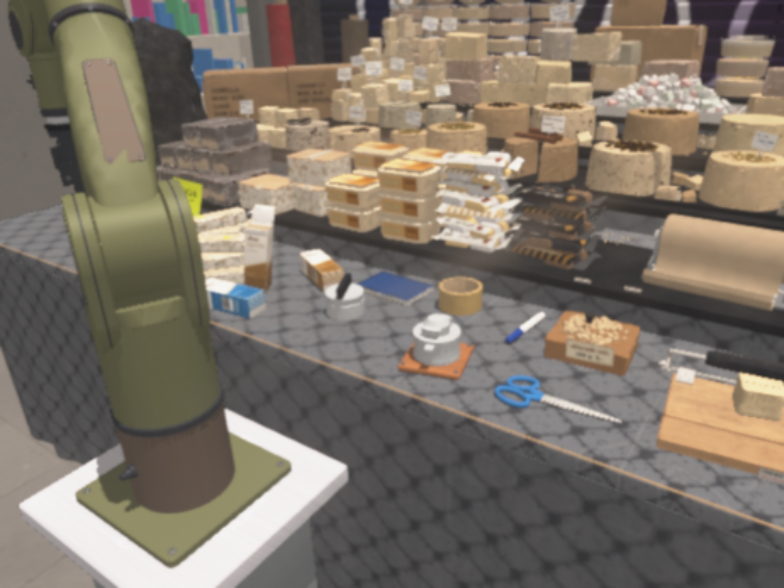

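The top view shows the upper tin at about (240,215) with its bar running roughly 24° from world x. The lower tin is at about (337,241), with its tabs near 15°. I'll compute positions first, then look closer with the wrist camera.

```bash
python3 - <<'E'
from h import *
f=lambda x,y:(100+x/2,120+y/2)
b=at_z("top",[f(267,162),f(293,220)],.072);print("bar",b.round(3),b.mean(0).round(3),np.degrees(np.arctan2(*(b[0]-b[1])[[1,0]])))
t=at_z("top",[f(466,208),f(485,280)],.055);print("tabs",t.round(3),t.mean(0).round(3),np.degrees(np.arctan2(*(t[0]-t[1])[[1,0]])))
print("necktop",at_z("top",[f(481,243)],.086).round(3))
print(r.get_state()["tool_pos"])
i=r.camera_info("wrist");print(-np.array(i["R"]).T@np.array(i["t"]),np.array(i["R"]).round(2),i["mtx"])
E
```

```text
bar [[0.558 0.159 0.072]
 [0.482 0.123 0.072]] [0.52  0.141 0.072] 25.156789148933406
tabs [[ 0.502 -0.108  0.055]
 [ 0.406 -0.134  0.055]] [ 0.454 -0.121  0.055] 15.333314635402951
necktop [[ 0.455 -0.125  0.086]]
[0.25412852 0.57101165 0.23872883]
[0.17878245 0.60631849 0.3843082 ] [[ 0.41  0.91  0.  ]
 [ 0.87 -0.39  0.32]
 [ 0.29 -0.13 -0.95]] [[302.04549098   0.         279.40826738]
 [  0.         302.04549098 206.59946151]
 [  0.           0.           1.        ]]
```

```bash
R='{"dx":0.053,"dy":-0.086,"wz":-0.057,"hand":0}'; true
python3 -m jog '[{"dx":0.053,"dy":-0.086,"wz":-0.057,"hand":0},{"dx":0.053,"dy":-0.086,"wz":-0.057,"hand":0},{"dx":0.053,"dy":-0.086,"wz":-0.057,"hand":0},{"dx":0.053,"dy":-0.086,"wz":-0.057,"hand":0},{"dx":0.053,"dy":-0.086,"wz":-0.057,"hand":0}]'
python3 -m jog '[{"dx":0.053,"dy":-0.086,"wz":-0.057,"hand":0},{"dx":0.053,"dy":-0.086,"wz":-0.057,"hand":0},{"dx":0.053,"dy":-0.086,"wz":-0.057,"hand":0},{"dx":0.053,"dy":-0.086,"wz":-0.057,"hand":0},{"dx":0.053,"dy":-0.086,"wz":-0.057,"hand":0}]'
```

```text
invalid input
invalid input
```

```bash
python3 -m jog '[{"wx":0,"wy":0,"wz":-0.057,"dx":0.053,"dy":-0.086,"dz":0,"hand":0},{"wx":0,"wy":0,"wz":-0.057,"dx":0.053,"dy":-0.086,"dz":0,"hand":0},{"wx":0,"wy":0,"wz":-0.057,"dx":0.053,"dy":-0.086,"dz":0,"hand":0},{"wx":0,"wy":0,"wz":-0.057,"dx":0.053,"dy":-0.086,"dz":0,"hand":0},{"wx":0,"wy":0,"wz":-0.057,"dx":0.053,"dy":-0.086,"dz":0,"hand":0}]'
```

```text
clock: 1.02
tool_pos: [0.3209, 0.4626, 0.2389]
eef_rot: [0.477, 0.879, 0.0, 0.0]
contact_force: [0.0, -1.3, 0.3]
opening: 0.997
finger_force: 0.0
```

```bash
python3 -m jog '[{"wx":0,"wy":0,"wz":-0.057,"dx":0.053,"dy":-0.086,"dz":0,"hand":0},{"wx":0,"wy":0,"wz":-0.057,"dx":0.053,"dy":-0.086,"dz":0,"hand":0},{"wx":0,"wy":0,"wz":-0.057,"dx":0.053,"dy":-0.086,"dz":0,"hand":0},{"wx":0,"wy":0,"wz":-0.057,"dx":0.053,"dy":-0.086,"dz":0,"hand":0},{"wx":0,"wy":0,"wz":-0.057,"dx":0.053,"dy":-0.086,"dz":0,"hand":0}]'
python3 -m jog '[{"wx":0,"wy":0,"wz":-0.057,"dx":0.053,"dy":-0.086,"dz":0,"hand":0},{"wx":0,"wy":0,"wz":-0.057,"dx":0.053,"dy":-0.086,"dz":0,"hand":0},{"wx":0,"wy":0,"wz":-0.057,"dx":0.053,"dy":-0.086,"dz":0,"hand":0},{"wx":0,"wy":0,"wz":-0.057,"dx":0.053,"dy":-0.086,"dz":0,"hand":0},{"wx":0,"wy":0,"wz":-0.057,"dx":0.053,"dy":-0.086,"dz":0,"hand":0}]'
python3 -m jog '[{"wx":0,"wy":0,"wz":-0.057,"dx":0.053,"dy":-0.086,"dz":0,"hand":0},{"wx":0,"wy":0,"wz":-0.057,"dx":0.053,"dy":-0.086,"dz":0,"hand":0},{"wx":0,"wy":0,"wz":-0.057,"dx":0.053,"dy":-0.086,"dz":0,"hand":0},{"wx":0,"wy":0,"wz":-0.057,"dx":0.053,"dy":-0.086,"dz":0,"hand":0},{"wx":0,"wy":0,"wz":-0.057,"dx":0.053,"dy":-0.086,"dz":0,"hand":0}]'
python3 -m jog '[{"wx":0,"wy":0,"wz":0,"dx":0,"dy":0,"dz":0,"hand":0},{"wx":0,"wy":0,"wz":0,"dx":0,"dy":0,"dz":0,"hand":0}]'
python3 - <<'E'
from h import *
print(r.get_state()["q"].round(2))
im=r.snapshot("wrist")
for q in("upper_tin","grip_bar"):
    for d in r.masks_of("wrist",q)[:2]:
        m=d["region"];cs=cv2.findContours(m.astype(np.uint8),0,2)[0];c=max(cs,key=cv2.contourArea)
        print(q,d["p"],d["bbox"],cv2.minAreaRect(c),at_z("wrist",[cv2.minAreaRect(c)[0]],.072))
save("w1",im)
E
```

```text
clock: 1.43
tool_pos: [0.3872, 0.3551, 0.239]
eef_rot: [0.705, 0.709, 0.0, -0.0]
contact_force: [0.7, 0.1, -0.4]
opening: 0.999
finger_force: 0.0
clock: 1.85
tool_pos: [0.4535, 0.2476, 0.239]
eef_rot: [0.876, 0.483, 0.0, -0.0]
contact_force: [0.3, 0.6, 0.3]
opening: 1.002
finger_force: 0.0
clock: 2.27
tool_pos: [0.5198, 0.1402, 0.2389]
eef_rot: [0.976, 0.217, 0.0, -0.0]
contact_force: [-0.2, -0.3, -0.6]
opening: 1.001
finger_force: 0.0
clock: 2.43
tool_pos: [0.5197, 0.1398, 0.2388]
eef_rot: [0.976, 0.219, 0.0, 0.0]
contact_force: [-0.5, 0.0, 0.6]
opening: 1.002
finger_force: 0.0
[-0.6   0.61  0.42  1.85 -0.34  0.76 -1.13]
upper_tin 0.97 [241.0, 137.2, 314.3, 220.7] ((277.7500305175781, 174.75001525878906), (71.41778564453125, 70.71067810058594), 45.0) [[0.53096144 0.15127053 0.072     ]]
upper_tin 0.26 [392.8, 249.1, 469.4, 310.9] ((433.75006103515625, 263.2500305175781), (76.36752319335938, 54.44721603393555), 45.0) [[ 0.51463395 -0.06027899  0.072     ]]
grip_bar 0.6 [241.6, 135.6, 311.0, 219.5] ((277.5000305175781, 174.50001525878906), (70.71067810058594, 70.71067810058594), 45.0) [[0.53093489 0.1520008  0.072     ]]
```

View pics/w1.png

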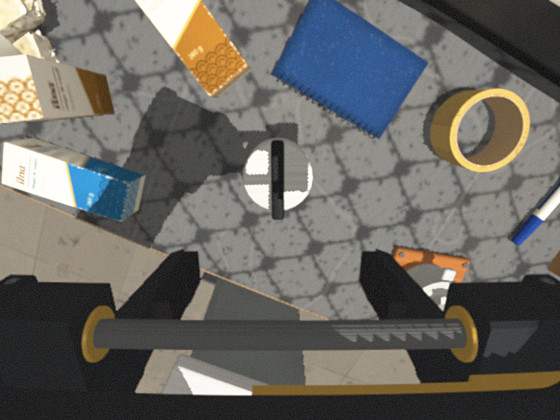

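The wrist view shows the tin's lid at about (278,176), with the black bar nearly vertical at column 278, rows 141–219. I'll measure it by projecting a model onto the bar and lid.

```bash
cat >> h.py <<'E'
def barfit(cam,im,x0,z0=0.,verbose=True):
    "fit upper tin x,y,yaw by silhouettes: bar (dark) and lid (bright)"
    from scipy.optimize import minimize
    g=cv2.GaussianBlur(im,(0,0),.7).max(2).astype(float)
    a=np.linspace(0,2*np.pi,60)
    def masks(p):
        x,y,th=p;R=np.array([[np.cos(th),-np.sin(th)],[np.sin(th),np.cos(th)]])
        S=8
        def hull(P):
            q=cv2.convexHull((proj(cam,P)*S).astype(np.float32)).round().astype(np.int32)
            m=np.zeros(g.shape,np.uint8);cv2.fillPoly(m,[q],255,cv2.LINE_AA,3);return m/255.
        bx=np.array([[i*.043,j*.007] for i in(-1,1) for j in(-1,1)])@R.T+[x,y]
        B=hull(np.r_[np.c_[bx,[z0+.050]*4],np.c_[bx,[z0+.072]*4]])
        L=hull(np.c_[x+.0405*np.cos(a),y+.0405*np.sin(a),[z0+.048]*60])
        return B,np.clip(L-B,0,1)
    def cost(p):
        B,L=masks(p)
        return (g*B).sum()/B.sum()-(np.minimum(g,170)*L).sum()/L.sum()
    best=min((minimize(cost,x0,method="Nelder-Mead",options=dict(initial_simplex=np.array(x0)+np.array([[0,0,0],[s,0,0],[0,s,0],[0,0,.15]]))) for s in(.006,-.008)),key=lambda o:o.fun)
    return best.x,best.fun
E
python3 - <<'E'
from h import *
im=cv2.imread("pics/w1.png")[:,:,::-1]
p,f=barfit("wrist",im,[.52,.14,.43]);print(p,np.degrees(p[2]),f)
im=cv2.imread("pics/top.png")[:,:,::-1]
p,f=barfit("top",im,[.52,.14,.43]);print(p,np.degrees(p[2]),f)
e=r.get_state()["eef_rot"];print(np.degrees(2*np.arctan2(e[1],e[0])))
E
```

```text
[0.52228444 0.14867534 0.42900282] 24.58005105846611 -95.0965686640526
[0.51970462 0.14271635 0.4729823 ] 27.09988955265829 -69.8033884830424
25.548319311143825
```

```bash
python3 - <<'E'
from h import *
im=cv2.imread("pics/w1.png")[:,:,::-1]
a=cv2.resize(im[125:235,225:335],None,fx=5,fy=5,interpolation=cv2.INTER_CUBIC)
B=barpts=lambda x,y,th,z:[(x+i*.043*np.cos(th)-j*.007*np.sin(th),y+i*.043*np.sin(th)+j*.007*np.cos(th),z) for i,j in((1,1),(1,-1),(-1,-1),(-1,1))]
a=a.copy()
an=np.linspace(0,6.283,61)
for (x,y,th),c in(((.5223,.1487,.429),(255,0,0)),((.5197,.1427,.45),(0,255,0))):
    for P in(B(x,y,th,.072),[(x+.0405*np.cos(t),y+.0405*np.sin(t),.048) for t in an]):
        q=(proj("wrist",P)-[225,125])*5+2
        cv2.polylines(a,[q.astype(np.int32)],True,c,1)
save("w1z",a)
E
```

```text
(no output)
```

View pics/w1z.png

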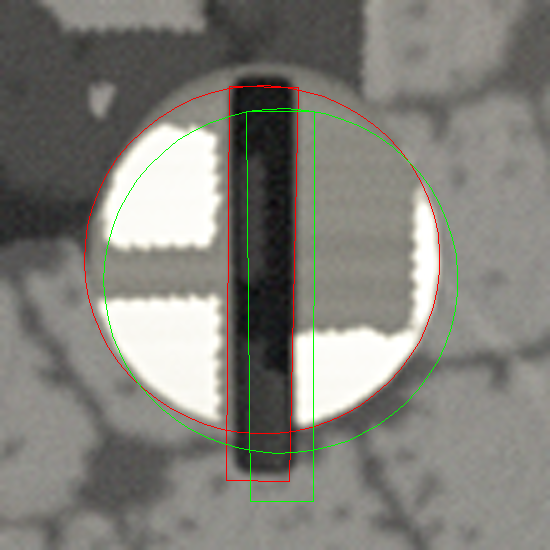

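The red wrist fit nearly matches the bar. The green one, from the top camera, sits about 6 mm off. I'll find out which calibration to trust.

```bash
python3 - <<'E'
from h import *
s=r.get_state();e=s["eef_rot"]
from scipy.spatial.transform import Rotation as Ro
T=Ro.from_quat(e).as_matrix();print(T.round(3),s["tool_pos"])
i=r.camera_info("wrist");R=np.array(i["R"]);c=-R.T@np.array(i["t"])
print("cam in tool",T.T@(c-s["tool_pos"]));print((R@T).round(4))
print("tcp px",proj("wrist",s["tool_pos"]))
for y in(-.044,.044): print("pad",proj("wrist",s["tool_pos"]+T@[0,y,0]))
im=cv2.imread("pics/scene.png")[:,:,::-1]
a=cv2.resize(im[180:285,220:350],None,fx=6,fy=6,interpolation=cv2.INTER_CUBIC).copy()
B=lambda x,y,th,z:[(x+i*.043*np.cos(th)-j*.007*np.sin(th),y+i*.043*np.sin(th)+j*.007*np.cos(th),z) for i,j in((1,1),(1,-1),(-1,-1),(-1,1))]
an=np.linspace(0,6.283,61)
def dr(P,c): cv2.polylines(a,[((proj("scene",P)-[220,180])*6+3).astype(np.int32)],True,c,1)
for (x,y,th),c in(((.524,.149,.429),(255,0,0)),((.5197,.1427,.45),(0,255,0))):
    dr(B(x,y,th,.072),c);dr([(x+.0405*np.cos(t),y+.0405*np.sin(t),.0) for t in an],c);dr([(x+.0405*np.cos(t),y+.0405*np.sin(t),.048) for t in an],c)
x,y=.455,-.124
for rr,z in((.023,.086),(.042,.06),(.042,.012)): dr([(x+rr*np.cos(t),y+rr*np.sin(t),z) for t in an],(0,255,255))
save("sc2",a)
E
```

```text
[[ 0.902  0.431 -0.001]
 [ 0.431 -0.902  0.001]
 [-0.    -0.001 -1.   ]] [0.51842115 0.14253811 0.2385625 ]
cam in tool [ 0.08512985 -0.00075841 -0.14559658]
[[ 2.000e-04  1.000e+00  5.000e-04]
 [-9.475e-01  3.000e-04 -3.198e-01]
 [-3.198e-01 -4.000e-04  9.475e-01]]
tcp px [[280.9043844  268.82182569]]
pad [[200.83372885 268.60505513]]
pad [[360.96585903 268.65781779]]
```

View pics/sc2.png

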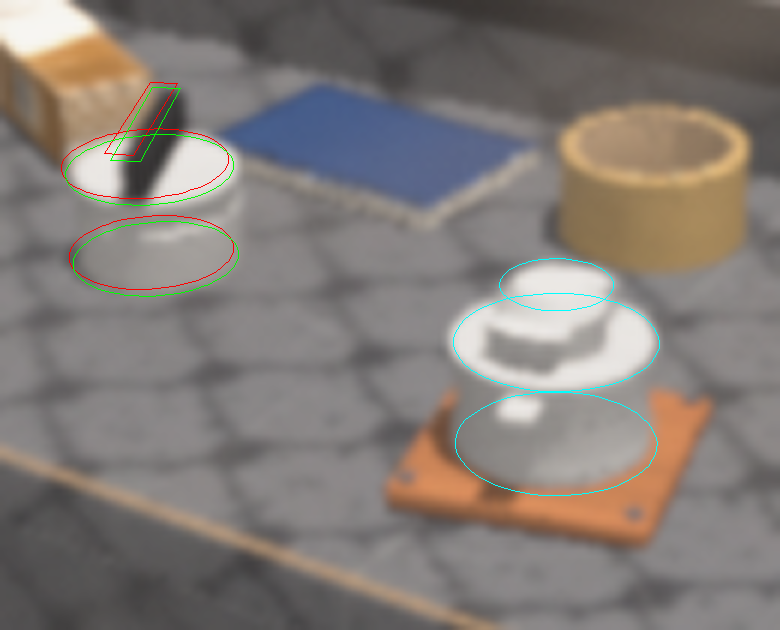

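The scene and top cameras agree on about (0.518,0.141) for the upper tin, and the lower tin's ring (cyan) fits well. The state readings are noisy, so I'll average several and work relative to the tool.

```bash
python3 - <<'E'
from h import *
S=[];C=[];F=[]
for k in range(8):
    s=r.get_state();i=r.camera_info("wrist");im=r.snapshot("wrist")
    S.append(s["tool_pos"]);C.append(-np.array(i["R"]).T@np.array(i["t"]))
    F.append(barfit("wrist",im,[.521,.145,.43])[0])
S,C,F=map(np.array,(S,C,F))
print(S.round(4),C.round(4),F.round(4));print(S.mean(0),C.mean(0)-S.mean(0),F.mean(0))
E
```

```text
[[0.5184 0.1425 0.2386]
 [0.5184 0.1426 0.2386]
 [0.5185 0.1425 0.2387]
 [0.5186 0.1422 0.2387]
 [0.5187 0.142  0.2387]
 [0.5188 0.1418 0.2387]
 [0.5189 0.1416 0.2388]
 [0.519  0.1414 0.2388]] [[0.595  0.1798 0.3841]
 [0.595  0.1798 0.3842]
 [0.5951 0.1797 0.3842]
 [0.5952 0.1795 0.3843]
 [0.5953 0.1792 0.3843]
 [0.5954 0.179  0.3843]
 [0.5955 0.1788 0.3843]
 [0.5955 0.1786 0.3843]] [[0.5245 0.1457 0.4291]
 [0.5247 0.1453 0.4305]
 [0.5246 0.1452 0.4316]
 [0.5244 0.1451 0.4294]
 [0.5248 0.1452 0.4327]
 [0.5246 0.1451 0.4369]
 [0.5246 0.1451 0.4352]
 [0.5241 0.145  0.4228]]
[0.51867742 0.14208162 0.23869849] [0.07657259 0.03723137 0.14555124] [0.5245209  0.14520127 0.43103012]
```

```bash
python3 -m jog '[{"wx":0,"wy":0,"wz":0,"dx":0.012,"dy":0.008,"dz":-0.12,"hand":0},{"wx":0,"wy":0,"wz":0,"dx":0,"dy":0,"dz":-0.12,"hand":0},{"wx":0,"wy":0,"wz":0,"dx":0,"dy":0,"dz":-0.12,"hand":0},{"wx":0,"wy":0,"wz":0,"dx":0,"dy":0,"dz":-0.12,"hand":0},{"wx":0,"wy":0,"wz":0,"dx":0,"dy":0,"dz":-0.08,"hand":0}]'
python3 -m jog '[{"wx":0,"wy":0,"wz":0,"dx":0,"dy":0,"dz":-0.06,"hand":0},{"wx":0,"wy":0,"wz":0,"dx":0,"dy":0,"dz":-0.04,"hand":0},{"wx":0,"wy":0,"wz":0,"dx":0,"dy":0,"dz":-0.04,"hand":0},{"wx":0,"wy":0,"wz":0,"dx":0,"dy":0,"dz":-0.04,"hand":0},{"wx":0,"wy":0,"wz":0,"dx":0,"dy":0,"dz":0,"hand":0}]'
python3 -m jog '[{"wx":0,"wy":0,"wz":0,"dx":0,"dy":0,"dz":0,"hand":0},{"wx":0,"wy":0,"wz":0,"dx":0,"dy":0,"dz":0,"hand":0},{"wx":0,"wy":0,"wz":0,"dx":0,"dy":0,"dz":0,"hand":0}]'
python3 - <<'E'
from h import *
save("w2",r.snapshot("wrist"))
E
```

```text
clock: 3.4
tool_pos: [0.5211, 0.143, 0.0964]
eef_rot: [0.976, 0.22, -0.001, 0.0]
contact_force: [0.5, -0.3, -0.5]
opening: 1.001
finger_force: 0.0
clock: 3.82
tool_pos: [0.5216, 0.143, 0.0525]
eef_rot: [0.976, 0.22, -0.001, 0.0]
contact_force: [0.3, 0.5, -0.0]
opening: 1.0
finger_force: 0.0
clock: 4.07
tool_pos: [0.5227, 0.1431, 0.0545]
eef_rot: [0.976, 0.22, 0.001, 0.0]
contact_force: [0.3, 0.6, 0.3]
opening: 1.001
finger_force: 0.0
```

View pics/w2.png

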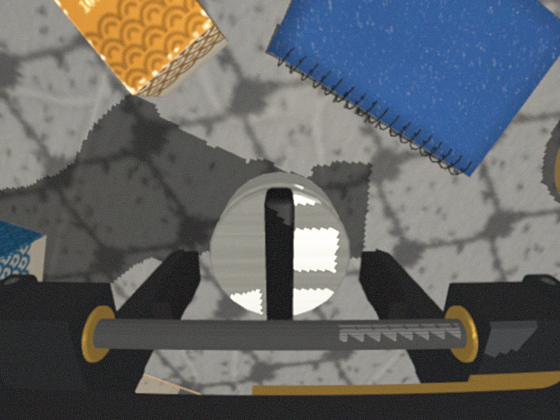

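The bar is centred between the fingers and parallel to them, at column 280 from row 187 down. I'll measure the offset along the bar, then grip.

```bash
python3 - <<'E'
from h import *
s=r.get_state();T=s["tool_pos"];u=np.array([.902,.431,0])
o,d=ray("wrist",[(280,187)]);t=(.072-o[2])/d[0,2];X=o+d[0]*t
print("far end rel tcp along bar",(X-T)@u,"perp",(X-T)@[-.431,.902,0], T)
E
python3 -m jog '[{"wx":0,"wy":0,"wz":0,"dx":0,"dy":0,"dz":-0.008,"hand":0},{"wx":0,"wy":0,"wz":0,"dx":0,"dy":0,"dz":0,"hand":1},{"wx":0,"wy":0,"wz":0,"dx":0,"dy":0,"dz":0,"hand":1},{"wx":0,"wy":0,"wz":0,"dx":0,"dy":0,"dz":0,"hand":1},{"wx":0,"wy":0,"wz":0,"dx":0,"dy":0,"dz":0,"hand":1}]' 40
python3 -m jog '[{"wx":0,"wy":0,"wz":0,"dx":0,"dy":0,"dz":0,"hand":1},{"wx":0,"wy":0,"wz":0,"dx":0,"dy":0,"dz":0,"hand":1},{"wx":0,"wy":0,"wz":0,"dx":0,"dy":0,"dz":0,"hand":1},{"wx":0,"wy":0,"wz":0,"dx":0,"dy":0,"dz":0,"hand":1},{"wx":0,"wy":0,"wz":0,"dx":0,"dy":0,"dz":0,"hand":1}]' 40
```

```text
far end rel tcp along bar 0.050893446789539526 perp 0.00040999086775210525 [0.5226546  0.14316092 0.05448241]
clock: 4.53
tool_pos: [0.5221, 0.143, 0.0518]
eef_rot: [0.976, 0.22, 0.0, 0.0]
contact_force: [-0.4, 0.6, -0.9]
opening: 0.719
finger_force: 0.0
clock: 4.95
tool_pos: [0.5221, 0.143, 0.0517]
eef_rot: [0.976, 0.22, 0.0, 0.0]
contact_force: [-0.7, -0.1, -0.3]
opening: 0.347
finger_force: 0.0
```

```bash
python3 - <<'E'
from h import *
s=r.get_state();T=s["tool_pos"];u=np.array([.902,.431,0])
im=r.snapshot("wrist");print(s["opening"])
for z in(.048,.046):
  for row in(173,176): print(z,row,((at_z("wrist",[(280,row)],z)[0]-T)@u)-.0405)
print("cols",[(at_z("wrist",[(c,245)],.048)[0]-T)@[.431,-.902,0] for c in(210,350)])
print(im[165:215:2,280].max(1)); print(im[165:215:2,265].max(1))
# edges of lid left/right vs row
p=barfit("wrist",im,[.524,.145,.431]);print(p,(np.array([*p[0][:2],0])-T)@u)
E
```

```text
0.3467444190564801
0.048 173 0.012034533083266123
0.048 176 0.010493376550069787
0.046 173 0.011598302577721743
0.046 176 0.010036500197184675
cols [np.float64(-0.03872598346359488), np.float64(0.03780542518807581)]
[121  85  87 109 143 139 138 139 142 161 161 119  34  32  34  36  38  37
  33  53  63  81  75  75  72]
[ 83  85  72  69 101 142 141 142 138 145 157 152 139 144 136 121  93  80
  64  44  35  35  37  36  38]
(array([0.52641394, 0.14590722, 0.44290375]), np.float64(-65.55225435960027)) 0.005100863965982343
```

```bash
python3 -m jog '[{"wx":0,"wy":0,"wz":0,"dx":0.016,"dy":0.008,"dz":0,"hand":0.7},{"wx":0,"wy":0,"wz":0,"dx":0,"dy":0,"dz":0,"hand":0.7},{"wx":0,"wy":0,"wz":0,"dx":0,"dy":0,"dz":0,"hand":1},{"wx":0,"wy":0,"wz":0,"dx":0,"dy":0,"dz":0,"hand":1},{"wx":0,"wy":0,"wz":0,"dx":0,"dy":0,"dz":0,"hand":1}]' 40
python3 -m jog '[{"wx":0,"wy":0,"wz":0,"dx":0,"dy":0,"dz":0,"hand":1},{"wx":0,"wy":0,"wz":0,"dx":0,"dy":0,"dz":0,"hand":1},{"wx":0,"wy":0,"wz":0,"dx":0,"dy":0,"dz":0,"hand":1},{"wx":0,"wy":0,"wz":0,"dx":0,"dy":0,"dz":0,"hand":1}]' 40
python3 -m jog '[{"wx":0,"wy":0,"wz":0,"dx":0,"dy":0,"dz":0.03,"hand":1},{"wx":0,"wy":0,"wz":0,"dx":0,"dy":0,"dz":0.03,"hand":1},{"wx":0,"wy":0,"wz":0,"dx":0,"dy":0,"dz":0.03,"hand":1},{"wx":0,"wy":0,"wz":0,"dx":0,"dy":0,"dz":0.03,"hand":1},{"wx":0,"wy":0,"wz":0,"dx":0,"dy":0,"dz":0.0,"hand":1}]' 40
python3 - <<'E'
from h import *
M=[];P=[];F=[]
for k in range(6):
    im=r.snapshot("wrist");s=r.get_state();M.append(s["moment"]);P.append(s["tool_pos"]);F.append(s["contact_force"])
print(np.mean(M,0),np.mean(F,0),np.mean(P,0),s["finger_force"],s["opening"])
save("w3",im);save("s3",r.snapshot("scene"));save("t3",r.snapshot("top"))
a=cv2.imread("pics/s3.png")[140:290,190:360];b=cv2.imread("pics/w3.png")
cv2.imwrite("pics/m3.png",np.hstack([cv2.resize(a,(430,380)),cv2.resize(b[120:300,180:380],(370,333))[:333],])if 0 else np.hstack([cv2.resize(a,(431,380)),cv2.resize(b[130:330,180:380],(380,380)) [:, :369]]))
E
```

```text
clock: 5.42
tool_pos: [0.5262, 0.145, 0.0517]
eef_rot: [0.976, 0.22, 0.0, 0.0]
contact_force: [0.1, -0.1, -1.4]
opening: 0.158
finger_force: 40.0
clock: 5.75
tool_pos: [0.5262, 0.145, 0.0517]
eef_rot: [0.976, 0.22, 0.0, 0.0]
contact_force: [0.3, -1.3, -0.4]
opening: 0.155
finger_force: 40.0
clock: 6.17
tool_pos: [0.527, 0.1452, 0.0835]
eef_rot: [0.976, 0.22, 0.001, 0.0]
contact_force: [1.0, -0.6, -4.2]
opening: 0.156
finger_force: 40.0
[-0.02209642  0.16851589  0.01520013] [ 0.14288281 -0.04071489 -5.07540964] [0.52610701 0.14511771 0.08191892] 39.99804354272783 0.15480799401845005
```

View pics/m3.png

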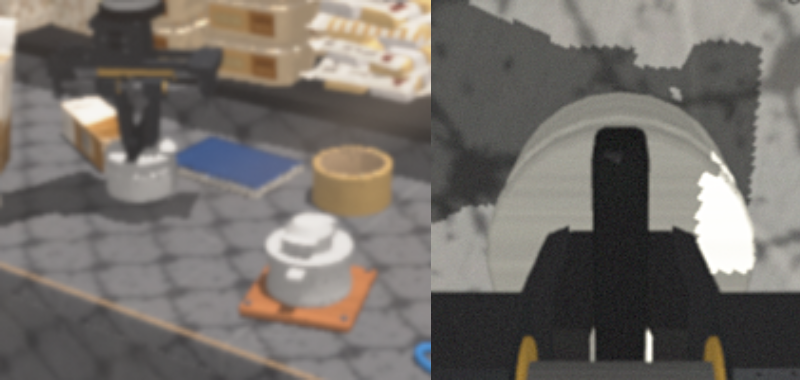

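The tin is held upright, with its lid symmetric about the bar. The wrist camera looks back from +x, so the outer crescent is the tin's wall, and the tin's centre is therefore within about 1 mm of the TCP. Next I'll lift, turn +75°, and stop beside the lower tin to measure it with the same camera.

```bash
python3 -m jog '[{"wx":0,"wy":0,"wz":0,"dx":0,"dy":0,"dz":0.08,"hand":1},{"wx":0,"wy":0,"wz":0,"dx":0,"dy":0,"dz":0.12,"hand":1},{"wx":0,"wy":0,"wz":0,"dx":0,"dy":0,"dz":0.12,"hand":1},{"wx":0,"wy":0,"wz":0,"dx":0,"dy":0,"dz":0.12,"hand":1},{"wx":0,"wy":0,"wz":0,"dx":0,"dy":0,"dz":0.072,"hand":1}]'
python3 -m jog '[{"wx":0,"wy":0,"wz":0.044,"dx":-0.014,"dy":-0.05,"dz":0,"hand":1},{"wx":0,"wy":0,"wz":0.044,"dx":-0.014,"dy":-0.1,"dz":0,"hand":1},{"wx":0,"wy":0,"wz":0.044,"dx":-0.014,"dy":-0.1,"dz":0,"hand":1},{"wx":0,"wy":0,"wz":0.044,"dx":-0.014,"dy":-0.1,"dz":0,"hand":1},{"wx":0,"wy":0,"wz":0.044,"dx":-0.014,"dy":-0.1,"dz":0,"hand":1}]'
python3 -m jog '[{"wx":0,"wy":0,"wz":0.044,"dx":-0.014,"dy":-0.1,"dz":0,"hand":1},{"wx":0,"wy":0,"wz":0.044,"dx":-0.014,"dy":-0.1,"dz":0,"hand":1},{"wx":0,"wy":0,"wz":0.044,"dx":-0.014,"dy":-0.1,"dz":0,"hand":1},{"wx":0,"wy":0,"wz":0.044,"dx":-0.014,"dy":-0.1,"dz":0,"hand":1},{"wx":0,"wy":0,"wz":0.044,"dx":-0.014,"dy":-0.1,"dz":0,"hand":1}]'
python3 -m jog '[{"wx":0,"wy":0,"wz":0.044,"dx":-0.014,"dy":-0.12,"dz":0,"hand":1},{"wx":0,"wy":0,"wz":0.044,"dx":-0.014,"dy":-0.12,"dz":0,"hand":1},{"wx":0,"wy":0,"wz":0.044,"dx":-0.014,"dy":-0.12,"dz":0,"hand":1},{"wx":0,"wy":0,"wz":0.044,"dx":-0.014,"dy":-0.11,"dz":0,"hand":1},{"wx":0,"wy":0,"wz":0.044,"dx":-0.014,"dy":-0.06,"dz":0,"hand":1}]'
python3 -m jog '[{"wx":0,"wy":0,"wz":0,"dx":0,"dy":0,"dz":0,"hand":1},{"wx":0,"wy":0,"wz":0,"dx":0,"dy":0,"dz":0,"hand":1},{"wx":0,"wy":0,"wz":0,"dx":0,"dy":0,"dz":0,"hand":1},{"wx":0,"wy":0,"wz":0,"dx":0,"dy":0,"dz":0,"hand":1},{"wx":0,"wy":0,"wz":0,"dx":0,"dy":0,"dz":0,"hand":1}]'
python3 - <<'E'
from h import *
for k in range(3):
    s=r.get_state();im=r.snapshot("wrist");print(s["tool_pos"],np.degrees(2*np.arctan2(s["eef_rot"][1],s["eef_rot"][0])),s["q"][6],s["eef_rot"].round(3))
    i=r.camera_info("wrist")
import pickle;pickle.dump((i,s),open("w4.pkl","wb"))
print([(d["bbox"],d["p"]) for d in r.search_frame("wrist","lower_tin")])
save("w4",im)
E
```

```text
clock: 6.98
tool_pos: [0.527, 0.1449, 0.2124]
eef_rot: [0.976, 0.219, 0.001, 0.0]
contact_force: [1.2, -0.7, -4.8]
opening: 0.158
finger_force: 40.0
clock: 7.4
tool_pos: [0.5079, 0.0314, 0.2096]
eef_rot: [0.903, 0.429, -0.0, 0.0]
contact_force: [-0.4, -0.1, -5.6]
opening: 0.156
finger_force: 40.0
clock: 7.82
tool_pos: [0.4903, -0.0938, 0.2095]
eef_rot: [0.788, 0.616, -0.0, -0.0]
contact_force: [0.3, 0.2, -4.4]
opening: 0.156
finger_force: 40.0
clock: 8.23
tool_pos: [0.4722, -0.2297, 0.2095]
eef_rot: [0.636, 0.771, -0.001, 0.001]
contact_force: [-0.0, 0.0, -4.9]
opening: 0.155
finger_force: 40.0
clock: 8.65
tool_pos: [0.474, -0.2235, 0.2097]
eef_rot: [0.635, 0.772, 0.0, -0.0]
contact_force: [0.1, 0.4, -5.0]
opening: 0.158
finger_force: 40.0
[ 0.47399424 -0.22350275  0.2096861 ] 101.11061592353313 0.4629939903288753 [ 0.635  0.772  0.    -0.   ]
[ 0.4739818  -0.22371593  0.20971145] 101.10169146006336 0.4631103054623522 [ 0.635  0.772  0.    -0.   ]
[ 0.47393711 -0.22394373  0.20975037] 101.09097905591106 0.46322759783190154 [ 0.635  0.772  0.    -0.   ]
[([222.3, 24.5, 347.2, 138.9], 0.93), ([205.9, 193.4, 235.4, 234.6], 0.38)]
```

View pics/w4.png

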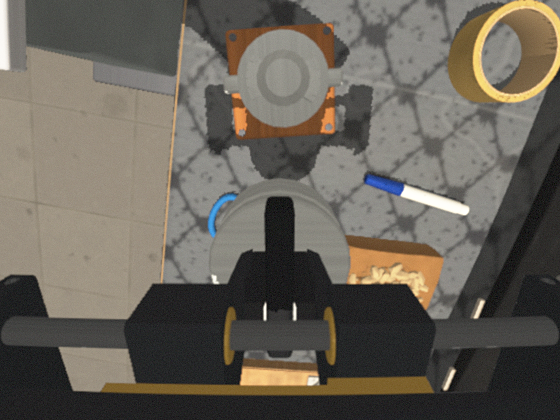

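The lower tin shows clearly at about (283,79), with its shoulder circle, the foot and both tabs at (232,83) and (335,76). I'll fit its contours.

```bash
cat > fit.py <<'E'
from h import *
import pickle
from scipy.optimize import minimize
i,s=pickle.load(open("w4.pkl","rb"))
im=cv2.imread("pics/w4.png").astype(np.float32)
def grad(sg):
    g=cv2.GaussianBlur(im,(0,0),sg);return np.sqrt(cv2.Sobel(g,5,1,0)**2+cv2.Sobel(g,5,0,1)**2).max(2)
def pr(X): return cv2.projectPoints(np.array(X,float),cv2.Rodrigues(np.array(i["R"]))[0],np.array(i["t"],float),np.array(i["mtx"]),np.array([i["k1"],0,0,0.]))[0].reshape(-1,2).astype(np.float32)
a=np.linspace(0,2*np.pi,120)
def samp(G,X):
    p=pr(X);return cv2.remap(G,p[:,:1].copy(),p[:,1:].copy(),1).mean()
circ=np.c_[.042*np.cos(a),.042*np.sin(a)]
l=np.linspace(-.056,.056,60);sq=np.r_[np.c_[l,l*0+.056],np.c_[l,l*0-.056],np.c_[l*0+.056,l],np.c_[l*0-.056,l]]
def pose(P,p,z):
    c,n=np.cos(p[2]),np.sin(p[2]);return np.c_[P@np.array([[c,n],[-n,c]])+p[:2],np.full(len(P),z)]
def run(parts,x0):
    for sg in(3,1.5,.8):
        G=grad(sg);f=lambda p:-sum(samp(G,pose(P,p,z)) for P,z in parts)
        x0=minimize(f,x0,method="Nelder-Mead",options=dict(initial_simplex=np.array(x0)+np.array([[0,0,0],[.003*sg,0,0],[0,.003*sg,0],[0,0,.06*sg]]))).x
    return x0
x0=[.457,-.122,.27]
for n,parts in(("circ",[(circ,.06)]),("foot",[(sq,.012)]),("both",[(circ,.06),(sq,.012)])):
    p=run(parts,x0);print(n,p.round(4),np.degrees(p[2]).round(2))
# tabs: bright/gray blobs centers
t=[(232,83),(335,76)]
def at(px,z):
    u=cv2.undistortPoints(np.array(px,float).reshape(-1,1,2),np.array(i["mtx"]),np.array([i["k1"],0,0,0.])).reshape(-1,2);R=np.array(i["R"]);o=-R.T@np.array(i["t"]);d=np.c_[u,np.ones(len(u))]@R;return o+d*((z-o[2])/d[:,2])[:,None]
T=at(t,.055);print("tabs",T.round(4),T.mean(0),np.degrees(np.arctan2(*(T[1]-T[0])[[1,0]])),"tcp",s["tool_pos"])
z=cv2.resize(cv2.imread("pics/w4.png")[10:150,200:365],None,fx=4,fy=4,interpolation=2).copy()
for P,zz in((circ,.06),(sq,.012),(np.array([[.056,0],[-.056,0.]]),.055)):
    for q in((pr(pose(P,p,zz))-[200,10])*4+2): cv2.circle(z,tuple(int(v) for v in q),1,(0,255,0),-1)
cv2.imwrite("pics/f4.png",z)
E
python3 fit.py
```

```text
circ [ 0.4576 -0.1185  0.5728] 32.82
foot [ 0.4575 -0.1188  0.2642] 15.14
both [ 0.4575 -0.1185  0.265 ] 15.18
tabs [[ 0.4119 -0.1298  0.055 ]
 [ 0.5044 -0.1054  0.055 ]] [ 0.4581517  -0.11759657  0.055     ] 14.755005411918875 tcp [ 0.47393711 -0.22394373  0.20975037]
```

View pics/f4.png

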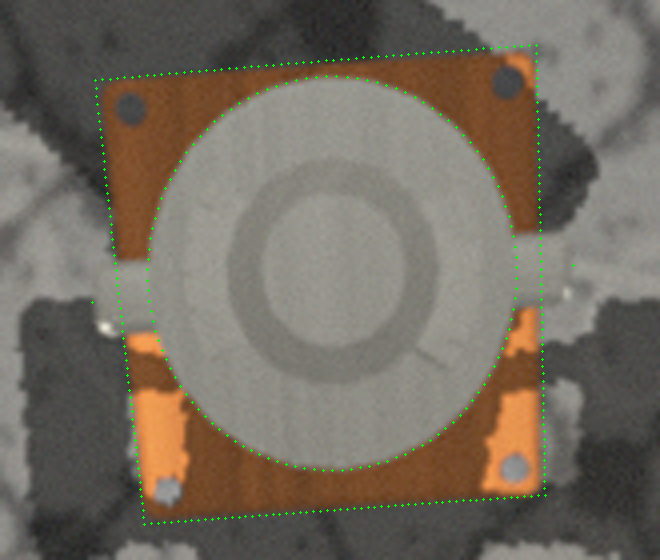

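The overlay matches the shoulder, foot and tabs: lower tin at (0.4576, -0.1186), tabs at 15.2°. I'll now fit the held tin in the same picture to get its offset from the tool.

```bash
cat > fit2.py <<'E'
import fit; from fit import *
tp=s["tool_pos"];th=np.radians(101.1);zu=tp[2]-.0517
f=np.linspace(-1.0,1.0,80);arc=np.c_[.0405*np.cos(f),.0405*np.sin(f)]
l=np.linspace(.012,.043,30)
e=np.r_[np.c_[l,l*0+.007],np.c_[l,l*0-.007]]
def run2(parts,x0,dims):
    for sg in(2,1.,.7):
        G=grad(sg)
        def c(v):
            p=np.array(x0,float);p[dims]=v;return -sum(samp(G,pose(P,p,z)) for P,z in parts)
        v0=np.array(x0)[dims];st=np.array([.003,.003,.04])[dims]*sg
        x0=np.array(x0,float);x0[dims]=minimize(c,v0,method="Nelder-Mead",options=dict(initial_simplex=np.vstack([v0]+[v0+d for d in np.diag(st)]))).x
    return x0
u=np.array([np.cos(th),np.sin(th)]);n=np.array([-u[1],u[0]])
for nm,parts,d in(("lid",[(arc,zu+.048)],[0,1]),("bottom",[(arc,zu)],[0,1]),("bar",[(e,zu+.072)],[0,1,2])):
    p=run2(parts,[tp[0],tp[1],th],d);o=p[:2]-tp[:2];print(nm,"along",(o@u).round(4),"perp",(o@n).round(4),np.degrees(p[2]))
z=cv2.resize(cv2.imread("pics/w4.png")[165:325,195:365],None,fx=3.5,fy=3.5,interpolation=2).copy()
p0=[tp[0],tp[1],th]
for P,zz in((arc,zu+.048),(arc,zu),(e,zu+.072),(np.array([[.043,0]]),zu+.05)):
    for q in((pr(pose(P,p0,zz))-[195,165])*3.5+2): cv2.circle(z,tuple(int(v) for v in q),1,(0,255,0),-1)
cv2.imwrite("pics/f5.png",z)
E
python3 fit2.py
```

```text
circ [ 0.4576 -0.1185  0.5728] 32.82
foot [ 0.4575 -0.1188  0.2642] 15.14
both [ 0.4575 -0.1185  0.265 ] 15.18
tabs [[ 0.4119 -0.1298  0.055 ]
 [ 0.5044 -0.1054  0.055 ]] [ 0.4581517  -0.11759657  0.055     ] 14.755005411918875 tcp [ 0.47393711 -0.22394373  0.20975037]
lid along -0.0006 perp -0.0037 101.1
bottom along -0.0022 perp -0.0013 101.1
bar along 0.0068 perp -0.0014 102.01264747450213
```

View pics/f5.png

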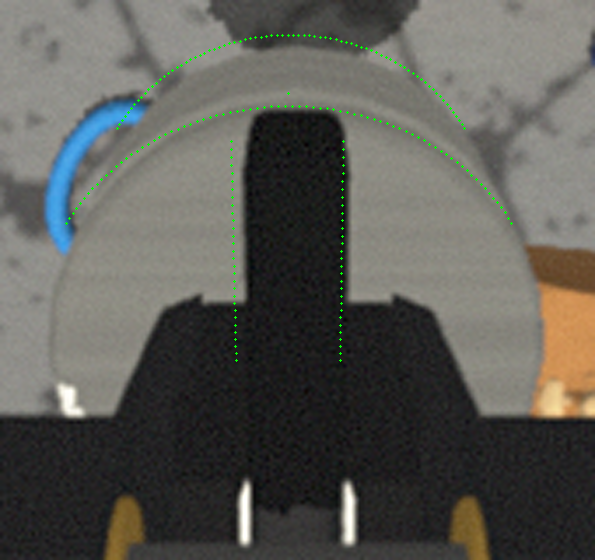

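Relative to the TCP, the held tin sits about -1.7 mm along and -1.4 mm across the bar. The target TCP is therefore about (0.456, -0.117), and the bar is 86° from the tabs, which is right for insertion.

```bash
python3 -m jog '[{"wx":0,"wy":0,"wz":0,"dx":-0.012,"dy":0.06,"dz":0,"hand":1},{"wx":0,"wy":0,"wz":0,"dx":-0.018,"dy":0.107,"dz":0,"hand":1},{"wx":0,"wy":0,"wz":0,"dx":-0.018,"dy":0.12,"dz":0,"hand":1},{"wx":0,"wy":0,"wz":0,"dx":-0.014,"dy":0.1,"dz":-0.04,"hand":1},{"wx":0,"wy":0,"wz":0,"dx":-0.01,"dy":0.04,"dz":-0.06,"hand":1}]'
python3 -m jog '[{"wx":0,"wy":0,"wz":0,"dx":0,"dy":0,"dz":-0.06,"hand":1},{"wx":0,"wy":0,"wz":0,"dx":0,"dy":0,"dz":0,"hand":1},{"wx":0,"wy":0,"wz":0,"dx":0,"dy":0,"dz":0,"hand":1},{"wx":0,"wy":0,"wz":0,"dx":0,"dy":0,"dz":0,"hand":1},{"wx":0,"wy":0,"wz":0,"dx":0,"dy":0,"dz":0,"hand":1}]'
python3 -m jog '[{"wx":0,"wy":0,"wz":0,"dx":0,"dy":0,"dz":0,"hand":1},{"wx":0,"wy":0,"wz":0,"dx":0,"dy":0,"dz":0,"hand":1},{"wx":0,"wy":0,"wz":0,"dx":0,"dy":0,"dz":0,"hand":1},{"wx":0,"wy":0,"wz":0,"dx":0,"dy":0,"dz":0,"hand":1},{"wx":0,"wy":0,"wz":0,"dx":0,"dy":0,"dz":0,"hand":1}]'
python3 -m jog '[{"wx":0,"wy":0,"wz":0,"dx":0,"dy":0,"dz":0,"hand":1},{"wx":0,"wy":0,"wz":0,"dx":0,"dy":0,"dz":0,"hand":1},{"wx":0,"wy":0,"wz":0,"dx":0,"dy":0,"dz":0,"hand":1},{"wx":0,"wy":0,"wz":0,"dx":0,"dy":0,"dz":0,"hand":1},{"wx":0,"wy":0,"wz":0,"dx":0,"dy":0,"dz":0,"hand":1}]'
```

```text
clock: 9.27
tool_pos: [0.4565, -0.1139, 0.1856]
eef_rot: [0.634, 0.773, 0.002, 0.001]
contact_force: [-0.4, 0.2, -5.5]
opening: 0.15
finger_force: 40.0
clock: 9.68
tool_pos: [0.4564, -0.119, 0.1705]
eef_rot: [0.637, 0.771, 0.0, 0.001]
contact_force: [0.2, 0.4, -4.1]
opening: 0.156
finger_force: 40.0
clock: 10.1
tool_pos: [0.4557, -0.1183, 0.1699]
eef_rot: [0.636, 0.772, 0.0, 0.0]
contact_force: [0.1, -0.3, -4.7]
opening: 0.157
finger_force: 40.0
clock: 10.52
tool_pos: [0.4557, -0.1182, 0.1697]
eef_rot: [0.636, 0.772, 0.0, 0.0]
contact_force: [1.0, -0.2, -5.2]
opening: 0.155
finger_force: 40.0
```

```bash
python3 -m jog '[{"wx":0,"wy":0,"wz":0,"dx":0,"dy":0.004,"dz":-0.03,"hand":1},{"wx":0,"wy":0,"wz":0,"dx":0,"dy":0,"dz":-0.04,"hand":1},{"wx":0,"wy":0,"wz":0,"dx":0,"dy":0,"dz":-0.04,"hand":1},{"wx":0,"wy":0,"wz":0,"dx":0,"dy":0,"dz":-0.02,"hand":1},{"wx":0,"wy":0,"wz":0,"dx":0,"dy":0,"dz":0,"hand":1}]'
python3 -m jog '[{"wx":0,"wy":0,"wz":0,"dx":0,"dy":0,"dz":-0.012,"hand":1},{"wx":0,"wy":0,"wz":0,"dx":0,"dy":0,"dz":-0.012,"hand":1},{"wx":0,"wy":0,"wz":0,"dx":0,"dy":0,"dz":0,"hand":1}]'
python3 -m jog '[{"wx":0,"wy":0,"wz":0,"dx":0,"dy":0,"dz":-0.012,"hand":1},{"wx":0,"wy":0,"wz":0,"dx":0,"dy":0,"dz":-0.008,"hand":1},{"wx":0,"wy":0,"wz":0,"dx":0,"dy":0,"dz":0,"hand":1}]'
```

```text
clock: 10.93
tool_pos: [0.4549, -0.117, 0.136]
eef_rot: [0.636, 0.772, -0.001, -0.001]
contact_force: [-0.7, 0.3, -5.3]
opening: 0.156
finger_force: 40.0
clock: 11.18
tool_pos: [0.4557, -0.1172, 0.131]
eef_rot: [0.636, 0.772, 0.0, 0.0]
contact_force: [-0.8, 0.9, -5.0]
opening: 0.155
finger_force: 40.0
clock: 11.43
tool_pos: [0.4555, -0.1172, 0.126]
eef_rot: [0.636, 0.772, -0.0, -0.0]
contact_force: [-0.2, 0.5, -5.7]
opening: 0.151
finger_force: 40.0
```

```bash
python3 -m jog '[{"wx":0,"wy":0,"wz":0,"dx":0,"dy":0,"dz":-0.012,"hand":1},{"wx":0,"wy":0,"wz":0,"dx":0,"dy":0,"dz":-0.012,"hand":1},{"wx":0,"wy":0,"wz":0,"dx":0,"dy":0,"dz":0,"hand":1}]'
python3 -m jog '[{"wx":0,"wy":0,"wz":0,"dx":0,"dy":0,"dz":-0.01,"hand":1},{"wx":0,"wy":0,"wz":0,"dx":0,"dy":0,"dz":-0.01,"hand":1},{"wx":0,"wy":0,"wz":0,"dx":0,"dy":0,"dz":0,"hand":1}]'
python3 -m jog '[{"wx":0,"wy":0,"wz":0,"dx":0,"dy":0,"dz":-0.008,"hand":1},{"wx":0,"wy":0,"wz":0,"dx":0,"dy":0,"dz":0,"hand":1},{"wx":0,"wy":0,"wz":0,"dx":0,"dy":0,"dz":0,"hand":1}]'
```

```text
clock: 11.68
tool_pos: [0.4554, -0.1171, 0.1198]
eef_rot: [0.636, 0.772, -0.0, -0.0]
contact_force: [-0.1, 0.5, -4.9]
opening: 0.158
finger_force: 40.0
clock: 11.93
tool_pos: [0.4554, -0.1172, 0.1148]
eef_rot: [0.636, 0.772, -0.0, -0.0]
contact_force: [-0.7, 0.2, -5.6]
opening: 0.159
finger_force: 40.0
clock: 12.18
tool_pos: [0.4556, -0.1172, 0.1132]
eef_rot: [0.636, 0.772, 0.0, -0.0]
contact_force: [-0.5, 0.4, -4.5]
opening: 0.156
finger_force: 40.0
```

Underside is about 1.5 mm above the shoulder and there's no contact yet, so I'll continue gently.

```bash
python3 -m jog '[{"wx":0,"wy":0,"wz":0,"dx":0,"dy":0,"dz":-0.004,"hand":1},{"wx":0,"wy":0,"wz":0,"dx":0,"dy":0,"dz":0,"hand":1},{"wx":0,"wy":0,"wz":0,"dx":0,"dy":0,"dz":0,"hand":1}]'
python3 -m jog '[{"wx":0,"wy":0,"wz":0,"dx":0,"dy":0,"dz":-0.004,"hand":1},{"wx":0,"wy":0,"wz":0,"dx":0,"dy":0,"dz":0,"hand":1},{"wx":0,"wy":0,"wz":0,"dx":0,"dy":0,"dz":0,"hand":1}]'
python3 -c "
from plant import r
s=r.get_state();print(s['moment'],s['q'])"
```

```text
clock: 12.43
tool_pos: [0.4557, -0.1172, 0.1122]
eef_rot: [0.636, 0.772, 0.0, 0.0]
contact_force: [-0.1, -0.0, -5.0]
opening: 0.152
finger_force: 40.0
clock: 12.68
tool_pos: [0.4557, -0.1173, 0.1117]
eef_rot: [0.636, 0.772, 0.0, 0.0]
contact_force: [-1.1, 0.5, 2.6]
opening: 0.155
finger_force: 40.0
[ 0.02363624  0.2510334  -0.01321989] [ 0.17811936  0.72265744 -0.03906464  2.1373358   0.09295688  0.28257056
  0.25149723]
```

Contact came exactly at the computed seat height (TCP z 0.1117, force up 7.6 N). I'll turn it clockwise with a lighter grip.

```bash
python3 -m jog '[{"wx":0,"wy":0,"wz":0,"dx":0,"dy":0,"dz":0,"hand":1},{"wx":0,"wy":0,"wz":-0.03,"dx":0,"dy":0,"dz":0,"hand":1},{"wx":0,"wy":0,"wz":-0.04,"dx":0,"dy":0,"dz":0,"hand":1},{"wx":0,"wy":0,"wz":-0.04,"dx":0,"dy":0,"dz":0,"hand":1},{"wx":0,"wy":0,"wz":-0.04,"dx":0,"dy":0,"dz":0,"hand":1}]' 15
python3 -m jog '[{"wx":0,"wy":0,"wz":-0.04,"dx":0,"dy":0,"dz":0,"hand":1},{"wx":0,"wy":0,"wz":-0.04,"dx":0,"dy":0,"dz":0,"hand":1},{"wx":0,"wy":0,"wz":-0.04,"dx":0,"dy":0,"dz":0,"hand":1},{"wx":0,"wy":0,"wz":-0.04,"dx":0,"dy":0,"dz":0,"hand":1},{"wx":0,"wy":0,"wz":0,"dx":0,"dy":0,"dz":0,"hand":1}]'
python3 -c "
from plant import r
s=r.get_state();print(s['moment'])"
```

```text
clock: 13.1
tool_pos: [0.4566, -0.1174, 0.1117]
eef_rot: [0.745, 0.667, 0.001, 0.001]
contact_force: [-0.5, -0.7, 3.4]
opening: 0.157
finger_force: 15.0
clock: 13.52
tool_pos: [0.4565, -0.1174, 0.1117]
eef_rot: [0.842, 0.54, 0.001, 0.001]
contact_force: [1.3, 0.1, 4.5]
opening: 0.159
finger_force: 15.0
[-0.01621536  0.1623369  -0.16822313]
```

```bash
python3 -m jog '[{"wx":0,"wy":0,"wz":-0.04,"dx":0,"dy":0,"dz":0,"hand":1},{"wx":0,"wy":0,"wz":-0.04,"dx":0,"dy":0,"dz":0,"hand":1},{"wx":0,"wy":0,"wz":-0.04,"dx":0,"dy":0,"dz":0,"hand":1},{"wx":0,"wy":0,"wz":-0.04,"dx":0,"dy":0,"dz":0,"hand":1},{"wx":0,"wy":0,"wz":-0.04,"dx":0,"dy":0,"dz":0,"hand":1}]'
python3 -m jog '[{"wx":0,"wy":0,"wz":-0.04,"dx":0,"dy":0,"dz":0,"hand":1},{"wx":0,"wy":0,"wz":-0.04,"dx":0,"dy":0,"dz":0,"hand":1},{"wx":0,"wy":0,"wz":-0.04,"dx":0,"dy":0,"dz":0,"hand":1},{"wx":0,"wy":0,"wz":-0.04,"dx":0,"dy":0,"dz":0,"hand":1},{"wx":0,"wy":0,"wz":0,"dx":0,"dy":0,"dz":0,"hand":1}]'
python3 -c "
from plant import r
import numpy as np
s=r.get_state();e=s['eef_rot'];print(s['moment'],np.degrees(2*np.arctan2(e[1],e[0])))"
```

```text
clock: 13.93
tool_pos: [0.4564, -0.1175, 0.1117]
eef_rot: [0.932, 0.362, 0.001, 0.001]
contact_force: [0.3, -0.3, 3.3]
opening: 0.161
finger_force: 15.0
clock: 14.35
tool_pos: [0.4564, -0.1175, 0.1117]
eef_rot: [0.978, 0.209, 0.001, 0.001]
contact_force: [0.7, 0.3, 5.3]
opening: 0.16
finger_force: 15.0
[ 0.04720177  0.10201187 -0.11071509] 24.18301035308645
```

```bash
python3 -m jog '[{"wx":0,"wy":0,"wz":-0.03,"dx":0,"dy":0,"dz":0,"hand":1},{"wx":0,"wy":0,"wz":-0.025,"dx":0,"dy":0,"dz":0,"hand":1},{"wx":0,"wy":0,"wz":-0.02,"dx":0,"dy":0,"dz":0,"hand":1},{"wx":0,"wy":0,"wz":0,"dx":0,"dy":0,"dz":0,"hand":1},{"wx":0,"wy":0,"wz":0,"dx":0,"dy":0,"dz":0,"hand":1}]'
python3 - <<'E'
from h import *
s=r.get_state();e=s['eef_rot'];print(s['moment'],np.degrees(2*np.arctan2(e[1],e[0])))
im=r.snapshot("wrist")
tp=s["tool_pos"];p,f=barfit("wrist",im,[tp[0],tp[1],np.radians(15)],.06);print(p,np.degrees(p[2]))
save("w6",im)
E
```

```text
clock: 14.77
tool_pos: [0.4568, -0.1177, 0.1116]
eef_rot: [0.991, 0.137, 0.001, 0.001]
contact_force: [1.2, 0.0, 5.1]
opening: 0.158
finger_force: 15.0
[-0.05354283 -0.05023246  0.13222081] 15.748818212964373
[ 0.46515518 -0.11415222  0.2819207 ] 16.15286625526005
```

View pics/w6.png

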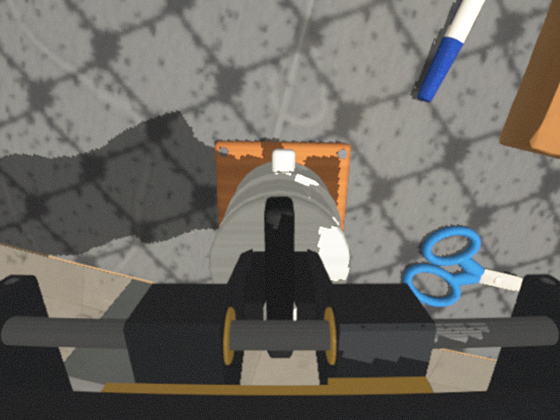

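The bar now lines up with the tab at (283,160), and the z-moment has just reversed. I'll push a few degrees further to confirm the stop.

```bash
python3 -m jog '[{"wx":0,"wy":0,"wz":-0.015,"dx":0,"dy":0,"dz":0,"hand":1},{"wx":0,"wy":0,"wz":-0.012,"dx":0,"dy":0,"dz":0,"hand":1},{"wx":0,"wy":0,"wz":0,"dx":0,"dy":0,"dz":0,"hand":1},{"wx":0,"wy":0,"wz":0,"dx":0,"dy":0,"dz":0,"hand":1}]'
python3 - <<'E'
from h import *
s=r.get_state();e=s['eef_rot'];print(s['moment'],np.degrees(2*np.arctan2(e[1],e[0])))
E
```

```text
clock: 15.15
tool_pos: [0.4566, -0.1177, 0.1116]
eef_rot: [0.994, 0.11, 0.001, 0.001]
contact_force: [0.7, -0.8, 5.8]
opening: 0.165
finger_force: 15.7
[-0.17886177 -0.02787216  0.47660357] 12.647023312438616
```

The moment rose to 0.48 N·m, so the tin is against the stop. I'll open, retreat and check.

```bash
python3 -m jog '[{"wx":0,"wy":0,"wz":0,"dx":0,"dy":0,"dz":0,"hand":0},{"wx":0,"wy":0,"wz":0,"dx":0,"dy":0,"dz":0,"hand":0},{"wx":0,"wy":0,"wz":0,"dx":0,"dy":0,"dz":0,"hand":0},{"wx":0,"wy":0,"wz":0,"dx":0,"dy":0,"dz":0,"hand":0},{"wx":0,"wy":0,"wz":0,"dx":0,"dy":0,"dz":0,"hand":0}]'
python3 -m jog '[{"wx":0,"wy":0,"wz":0,"dx":0,"dy":0,"dz":0.06,"hand":0},{"wx":0,"wy":0,"wz":0,"dx":0,"dy":0,"dz":0.1,"hand":0},{"wx":0,"wy":0,"wz":0,"dx":0,"dy":0,"dz":0.12,"hand":0},{"wx":0,"wy":0,"wz":0,"dx":0,"dy":0,"dz":0.12,"hand":0},{"wx":0,"wy":0,"wz":0,"dx":0,"dy":0,"dz":0.1,"hand":0}]'
python3 -m jog '[{"wx":0,"wy":0,"wz":0,"dx":0,"dy":0,"dz":0,"hand":0},{"wx":0,"wy":0,"wz":0,"dx":0,"dy":0,"dz":0,"hand":0},{"wx":0,"wy":0,"wz":0,"dx":0,"dy":0,"dz":0,"hand":0},{"wx":0,"wy":0,"wz":0,"dx":0,"dy":0,"dz":0,"hand":0},{"wx":0,"wy":0,"wz":0,"dx":0,"dy":0,"dz":0,"hand":0}]'
python3 - <<'E'
from h import *
im=r.snapshot("wrist")
p,f=barfit("wrist",im,[.457,-.118,np.radians(15)],.06);print(p,np.degrees(p[2]),f)
sc=r.snapshot("scene")
a=cv2.resize(im[60:260,180:380],(400,400),interpolation=2);b=cv2.resize(sc[150:290,220:360],(400,400),interpolation=2)
save("m7",np.hstack([a,b]))
E
```

```text
clock: 15.57
tool_pos: [0.4554, -0.1171, 0.1111]
eef_rot: [0.994, 0.109, -0.0, -0.0]
contact_force: [0.1, 0.3, -0.2]
opening: 0.518
finger_force: 0.0
clock: 15.98
tool_pos: [0.4554, -0.1174, 0.2379]
eef_rot: [0.994, 0.109, 0.0, 0.0]
contact_force: [1.3, -0.1, 0.2]
opening: 0.898
finger_force: 0.0
clock: 16.4
tool_pos: [0.4549, -0.117, 0.2351]
eef_rot: [0.994, 0.109, -0.001, -0.0]
contact_force: [0.0, 0.8, -0.9]
opening: 0.998
finger_force: 0.0
[ 0.45470337 -0.11736248  0.28597083] 16.384921659895785 -88.14934631889697
```

View pics/m7.png

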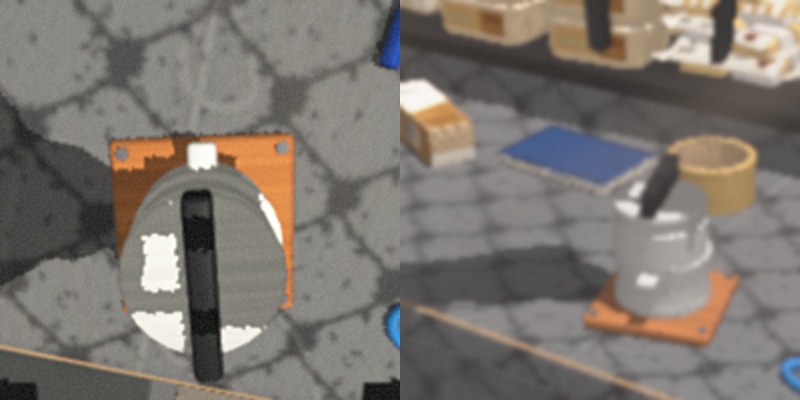

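The tins are stacked upright. The bar is at 16.4° against the tabs' 15.2°, in line within measurement error, and nothing else has moved.

```bash
python3 -c "
from plant import r
print(r.finish_job())"
```

```text
the job is handed in; nothing more can be done
None
```

The upper tin is seated upright on the lower tin's neck and turned clockwise to the stop; its bar is in line with the tabs (16.4° against 15.2°, within measurement error), the arm is clear, and I handed the job in at about 16 s of the 61 s allowed.

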